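# Seat a turned hub in the three-point nest of a welding fixture

### The job

Pick up the larger of the two steel hubs, stand it upright on the fixture plate in the open end of the lane, and nudge it along the lane, in between rail and sprung plunger, until it is fully home: touching the side rail, the plunger and the end stop screw all at once. Press it home firmly but gently, as ramming the stop screw spoils its setting; then let go, and leave the smaller hub and the spray can where they are.

Things in the scene. Friction and masses are not known exactly. Their poses are not given: they have to be found in the camera images.
- hub: The larger of two turned steel hubs of the same stepped shape, loose, about 0.45 kg, upright on the table: a round flange 50 mm in diameter and 30 mm high, on it a coaxial round spigot 30 mm in diameter and 30 mm high (60 mm in all), the part to grip. Push it low, on the flange, or it tips. Origin: centre of the underside; z: its axis, up.
- small_hub: The smaller hub (flange 34 mm in diameter, spigot 20 mm, 44 mm high in all), a loose bystander. The two hubs may stand in each other's place. Origin: centre of the underside.
- spray_can: Spray can 60 mm in diameter, 170 mm tall, a loose bystander. Origin: centre of the underside.
- nest: Fixed aluminium chequer plate 260 x 230 x 12 mm (x, y, z), its top 12 mm above the table, with a lane along x between the rail (-y side) and the spring plunger (+y side), ending at the stop. Origin: on the underside, on the lane's middle line, at the plate's centre. x: along the lane to the stop, within 0.5 rad of straight away from the robot; z: up. Parked clamps, 75 mm tall, at x 95, y +-85 mm.
- lane_start (a point): Point on the plate top in the lane's open end, at nest x = -48, y = +3 mm; a hub standing centred here is clear of rail and plunger. The plate is bare for 80 mm behind it (-x). Nest axes. Sliding the hub on the plate takes 1 to 4 N.
- rail: First contact: fixed polished round bar of 12 mm diameter along the nest's x, from x = -86 to +81 mm at y = -31 mm; its axis 15 mm, its top 21 mm above the plate top. A hub whose flange touches it has its centre at nest y = 0. Origin: on the plate top, under the bar's axis, at nest x = 0.
- plunger_block: Fixed block 30 x 40 x 30 mm (nest x, y, z) that carries the spring plunger. Origin: on the plate top under the block's centre, nest x = +11, y = +70 mm.
- plunger_tip (a point): Second contact: middle of the face of the plunger's shoe, a round-ended bar 66 mm long (nest x = -22 to +44 mm), 16 mm thick, 15 mm above the plate top, facing nest -y. Out, the face is at y = +21 mm; a hub drives it back 3 to 5 mm against 2 to 3 N. Getting a hub in past its near end (hub at x = -31 to -14 mm) takes 3 to 9 N. It pins the hub to the rail but does not carry it on to the stop.
- stop_block: Fixed block 30 x 36 x 32 mm (nest x, y, z) at the lane's far end, holding the stop screw. Origin: on the plate top under the block's centre, nest x = +100 mm, y = 0.
- screw_root (a point): Where the stop screw leaves the block: middle of its -x face, 15 mm above the plate top. The screw (third contact, ball end of 6 mm radius) points to nest -x and stands out 30 to 68 mm, set anew each time and not measured: find it by feel. A hub on it is centred at nest x = -8 to +30 mm. It is rigid: force climbs steeply. 10 to 18 N seats the hub; over 25 N spoils its setting.

How it is judged:
By the outcome, as a careful person would: the job done as asked, in the order asked, and still so for the second after the job is handed in, with the robot touching nothing.
It also fails if it takes over 69 s, if anything falls off the work surface, if the arm or the gripper's body presses on something with over 40 N, if the wrist force passes 120 N, or if a joint passes its speed limit or range.

### The arm

A 6-joint arm with a two-finger parallel gripper is mounted at the origin on the work surface. World frame = base frame: x ahead of the robot, y to its left, z up, the work surface at z = 0. Lengths are in m, angles in rad, forces in N, time in s.
With the tool pointing down it reaches from about 0.25 to 0.775 m from the base axis. Payload 4 kg.
Tool frame: the origin (TCP) lies at the very end of the fingers, on their centre line; the grasp point (between the pads) lies hold_point_z behind it (hold_point_z is the distance from the TCP to the grasp point, in m); z points along the fingers, y is the direction in which the jaws open and shut (so a half turn about z gives the same grasp; the last joint's range is limited). The gripper opens to 94 mm and grips with 3 to 60 N. Pads are 16 mm wide; open, the fingers measure 119 mm over their backs; the gripper's body (75 mm by 177 mm) begins 78 mm behind the grasp point.
Start: joints at [-0.103, 0.087, 1.371, -0, 1.684, -0.103], TCP at [0.55, -0, 0.206] pointing down, gripper open.
Joint ranges: [-3.1, 3.1], [-0.76, 2.03], [0.27, 2.55], [-1.08, 4.22], [0.17, 2.65], [-2.57, 2.57]. Speed limits (rad/s): [2.79, 2.79, 3.14, 3.14, 3.14, 3.14].

### API

Orientations are given as [roll, pitch, yaw] about the fixed x, y, z axes, in that order (R = Rz(yaw) Ry(pitch) Rx(roll)).
In Python, from bench import * gives the robot as it stands.
- The arm moves only by the tool step_arm, never from a script. Its argument "increments" is text: rows parted by semicolons, each of 6 numbers parted by spaces: the shift along the tool's x, y, z in cm, then the turn, a rotation vector about the tool's x, y, z in rad. A call has 1 to 5 rows; each row shifts and turns the commanded pose from where the row before left it, along the tool's axes as they then stand; what a row does not reach is not made up. A row lasts 1/10 s, in which the tool goes at most 50 mm and 8.59 degrees, less where a joint would pass 70% of its speed; a pose out of reach is approached as far as the arm can. A call is refused whole if a number of a shift passes 5 or a number of a turn 0.15, either way. A call with a gripper value outside its range is refused whole. "claw" is the gripper's target within -1 to 1 (shut at 1, half-way at 0, fully open at -1), set as the call begins (left out, the last holds). The fingers move at their own pace and stop on an object; the grip force is fixed at half the most. Time passes only in rows, so rows that do not move let the fingers close. It gives the time, the measured TCP pose, the force and the opening at its end, in the units of the state.
- get_obs(): the state, without advancing time (a new reading comes with each control period).
- snapshot(name): name is "scene" or "side" or "wrist"; returns the picture (420x560x3 uint8, red, green, blue); there is no depth.
- calibration(name): a dict with "camera_matrix" (3x3 intrinsics, pixels), "eye" and "orientation" of the camera in the world; the wrist camera has in their place "tool_from_camera" (4x4, takes a point from camera to tool coordinates, whose origin is the TCP and whose axes are the flange's). Camera axes: x right, y up, looking along -z (the intrinsics and any distortion apply to the point x, -y, -z); pixel columns grow to the right and rows downward; lengths in m; the calibration is good to about 2 mm. The wrist camera is an equidistant fisheye: a pixel r from the principal point sees the ray r / f radians off the axis. A picture is of the moment at which its call begins: read the wrist's pose just before it. calibration takes no time and is no camera call.
- close_job(): hands the job in, once; it reports no verdict.
The state is a dict: "time": time; "joint_positions": joint angles; "qvel": joint speeds; "joint_torque": joint torques, N m; "tool_pos": TCP position; "ee_rot": TCP orientation; "wrist_force": force on the tool from outside, world axes, zero at the start; "wrist_torque": the same for the moment, N m; "width": finger opening in m.
Only numpy, scipy, OpenCV 4.12 (cv2) and the standard library are available. Lean on these libraries where they do the work, as an engineer would, in place of code of your own. Each camera call takes 0.05 s, during which the arm holds its last target. There are 200 camera calls.

## Working session

There is one attempt and no reset: what is moved stays moved. The work goes in short steps, Python scripts to look and compute and a tool call to move; the robot and the scene stay as the last step left them, time stands still between calls to the robot, and variables do not carry over. Pictures are saved under pics/ and viewed, about 8 in all and at most 12, crops included, and the job is handed in when it is done.

Besides the shell and the picture viewer there is one more tool, called by a JSON object that holds its "op" and its "data", one argument or row to a line. step_arm: Moves the arm, as the interface text tells. Its arguments: {"type":"object","properties":{"increments":{"type":"string"},"claw":{"type":"number"}},"required":["increments"]}

```bash
ls; mkdir -p pics
python3 - <<'E'
from bench import *
import cv2, numpy as np
np.set_printoptions(precision=4,suppress=True)
o=get_obs(); print(o)
for n in ("scene","side","wrist"):
    c=calibration(n); print(n,c)
    cv2.imwrite(f"pics/{n}0.png",cv2.cvtColor(snapshot(n),cv2.COLOR_RGB2BGR))
E
```

```text
pics
{'time': 0.0, 'joint_positions': array([-0.1031,  0.0879,  1.3722, -0.    ,  1.6836, -0.1031]), 'qvel': array([ 0.0003, -0.0011,  0.0004, -0.0017, -0.0004, -0.001 ]), 'joint_torque': array([  0.0013, -34.0183, -30.2424,   0.0718,   0.033 ,  -0.0001]), 'tool_pos': array([0.5495, 0.0001, 0.2043]), 'ee_rot': array([-3.1394, -0.0002,  1.5708]), 'wrist_force': array([-0.1357, -0.4675,  0.5931]), 'wrist_torque': array([ 0.0017, -0.0003,  0.0456]), 'width': 0.09413495589431675}
scene {'camera_matrix': array([[434.1833,   0.    , 281.2965],
       [  0.    , 434.1833, 200.356 ],
       [  0.    ,   0.    ,   1.    ]]), 'eye': array([1.3107, 0.5284, 0.7245]), 'orientation': array([ 0.9456, -0.0111,  2.1565])}
side {'camera_matrix': array([[518.3523,   0.    , 277.3615],
       [  0.    , 518.3523, 202.7383],
       [  0.    ,   0.    ,   1.    ]]), 'eye': array([ 0.4842, -0.8886,  0.914 ]), 'orientation': array([ 0.819 , -0.0149, -0.0278])}
wrist {'camera_matrix': array([[325.1923,   0.    , 281.1388],
       [  0.    , 325.1923, 210.8321],
       [  0.    ,   0.    ,   1.    ]]), 'tool_from_camera': array([[-0.0004,  0.9585,  0.285 ,  0.0836],
       [ 1.    ,  0.0005, -0.0003, -0.0003],
       [-0.0004,  0.285 , -0.9585, -0.1782],
       [ 0.    ,  0.    ,  0.    ,  1.    ]])}
```

View pics/scene0.png

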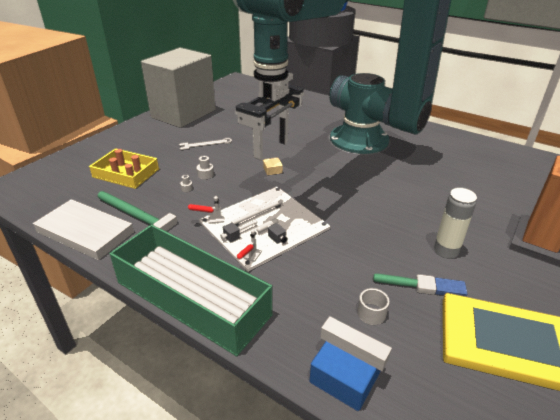

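View pics/side0.png

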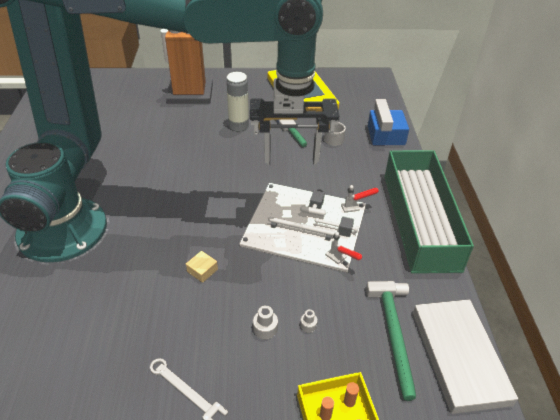

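View pics/wrist0.png

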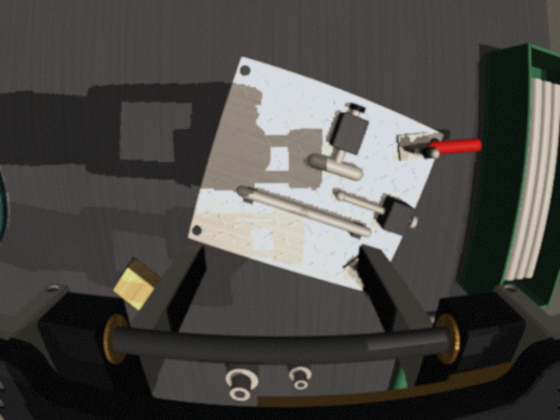

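Scene and side views show the plate with the lane running to +x and slightly -y. The larger hub is at side px (265,320) and the small one at (309,320). The can is far away at side (237,100). In the wrist view the plate corners are at about (242,57), (440,133), (362,290) and (189,237). Next I measure the plate by its edge lines and crop the hubs.

```bash
cat > h.py <<'E'
from bench import *
import cv2, numpy as np
from scipy.spatial.transform import Rotation as R
np.set_printoptions(precision=4,suppress=True)
def cam(n,o=None):
    c=calibration(n); K=c["camera_matrix"]
    if n!="wrist": return K,c["eye"],R.from_euler("xyz",c["orientation"]).as_matrix(),False
    o=o or get_obs(); T=c["tool_from_camera"]; Rt=R.from_euler("xyz",o["ee_rot"]).as_matrix()
    return K,o["tool_pos"]+Rt@T[:3,3],Rt@T[:3,:3],True
def cast(C,px,z):
    K,e,Rm,fish=C; p=(np.atleast_2d(px)-K[:2,2])/K[0,0]
    if fish:
        r=np.linalg.norm(p,axis=1,keepdims=True)+1e-12; d=np.c_[p/r*np.sin(r),np.cos(r)]
    else: d=np.c_[p,np.ones(len(p))]
    w=(d*[1,-1,-1])@Rm.T
    return e+w*((z-e[2])/w[:,2:3])
def proj(C,P):
    K,e,Rm,fish=C; q=(np.atleast_2d(P)-e)@Rm*[1,-1,-1]
    p=q[:,:2]/q[:,2:]
    if fish:
        r=np.linalg.norm(p,axis=1,keepdims=True)+1e-12; p=p/r*np.arctan(r)
    return p*K[0,0]+K[:2,2]
def edge(g,C,a,b,z,s=9):
    a,b=np.array(a,float),np.array(b,float); t=(b-a)/np.linalg.norm(b-a); n=np.array([-t[1],t[0]]); pts=[]
    off=np.arange(-s,s+.1,.5)
    for f in np.linspace(.1,.9,60):
        q=a+f*(b-a)+off[:,None]*n
        v=cv2.remap(g,q[:,0].astype(np.float32),q[:,1].astype(np.float32),1).ravel().astype(float)
        d=np.abs(np.gradient(cv2.GaussianBlur(v[:,None],(1,7),0).ravel())); k=d[2:-2].argmax()+2
        if d[k]>3: pts.append(q[k])
    w=cast(C,pts,z)[:,:2].astype(np.float32)
    for _ in range(3):
        l=cv2.fitLine(w,cv2.DIST_HUBER,0,1e-4,1e-4).ravel(); r=np.abs((w-l[2:])@[-l[1],l[0]]); w=w[r<max(.002,np.median(r)*1.5)]
    return l,len(w),r.std()
def isect(l,m):
    s=np.linalg.solve(np.c_[l[:2],-m[:2]],m[2:]-l[2:]); return l[2:]+s[0]*l[:2]
def plate(g,C,cs,z=.012):
    L=[edge(g,C,cs[i],cs[(i+1)%4],z) for i in range(4)]
    for l,n,s in L: print("  ang",np.arctan2(l[1],l[0]),n,s*1e3)
    P=np.array([isect(L[i-1][0],L[i][0]) for i in range(4)])
    print("  sides",np.linalg.norm(np.roll(P,-1,0)-P,axis=1),"centre",P.mean(0)); print(P); return P
E
python3 - <<'E'
from h import *
for n,cs in (("wrist",[(242,57),(441,133),(362,290),(189,238)]),("side",[(269,185),(369,204),(350,267),(242,247)])):
    g=cv2.imread(f"pics/{n}0.png",0); print(n); plate(g,cam(n),cs)
im=cv2.imread("pics/side0.png"); a=cv2.resize(im[280:350,230:340],None,fx=6,fy=6,interpolation=2)
w=cv2.imread("pics/wrist0.png"); cv2.imwrite("pics/crop1.png",a[:420,:660])
b=cv2.resize(im[175:275,235:380],None,fx=5,fy=5,interpolation=2); cv2.imwrite("pics/crop2.png",b)
E
```

```text
wrist
  ang -0.32646513 55 0.09767237
  ang 1.1445571 24 0.48798478
  ang -0.32739258 60 0.11821649
  ang 1.2435151 60 0.12730595
  sides [0.2643 0.2299 0.2416 0.2285] centre [0.5872 0.0061]
[[ 0.5042  0.1549]
 [ 0.7545  0.0702]
 [ 0.6594 -0.1391]
 [ 0.4307 -0.0614]]
side
  ang -0.32820722 37 0.37463522
  ang 1.2431163 54 0.28476724
  ang -0.32539427 60 0.34050786
  ang 1.2385616 57 0.26482138
  sides [0.2594 0.2318 0.2605 0.2325] centre [0.5903 0.0045]
[[ 0.5051  0.1561]
 [ 0.7507  0.0725]
 [ 0.6761 -0.147 ]
 [ 0.4293 -0.0637]]
```

View pics/crop1.png

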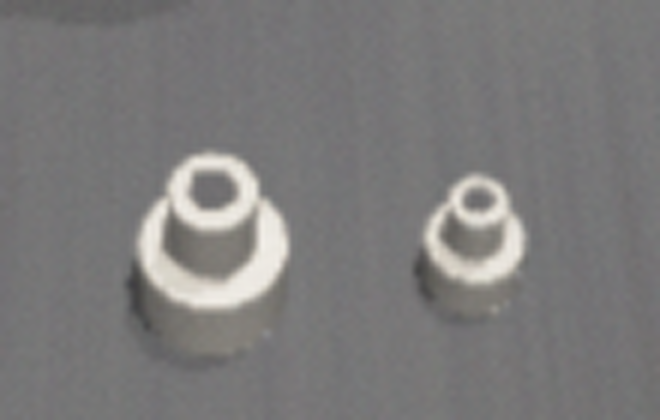

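The crop shows both hubs upright: the larger on the left with its spigot top at crop (212,192), so side px about (265.3,312), and the smaller on the right. The plate fits from both views agree, with centre about (0.5905, 0.0048) and yaw -0.327.

Run:
```python
from h import *
C=cam("side"); 
print("hub",cast(C,[(213/6+230-.4,191/6+280-.4)],.06),"flange edges l/r", cast(C,[(136/6+229.6,245/6+279.6),(290/6+229.6,245/6+279.6)],.03))
print("small",cast(C,[(478/6+229.6,199/6+279.6)],.044))
W=cam("wrist"); g=cv2.imread("pics/wrist0.png",0)
c=np.array([.5905,.0048]);y=-.327;A=np.array([[np.cos(y),-np.sin(y)],[np.sin(y),np.cos(y)]])
def nest(p): return (p[:,:2]-c)@A
print("rail ends nest",nest(cast(W,[(245,190),(369,232)],.027)))
P=lambda x,yy,z:np.r_[c+A@[x,yy],z]
print("proj rail",proj(W,[P(-86,0,0)*0+P(-.086,-.031,.027),P(.081,-.031,.027)]), "plungertip",proj(W,[P(.011,.021,.027)]),"start",proj(W,[P(-.048,.003,.012)]))
print("start world",P(-.048,.003,.012))
for n in("hub",):print(proj(W,cast(C,[(213/6+229.6,191/6+279.6)],.06)))
```

```text
hub [[ 0.4895 -0.2889  0.06  ]] flange edges l/r [[ 0.4637 -0.289   0.03  ]
 [ 0.5152 -0.2899  0.03  ]]
small [[ 0.5781 -0.2824  0.044 ]]
rail ends nest [[-0.0769 -0.0287]
 [ 0.0774 -0.0301]]
proj rail [[236.7924 189.4094]
 [371.337  233.5532]] plungertip [[333.4849 173.6963]] start [[278.4328 169.5183]]
start world [0.546  0.0231 0.012 ]
[[239.8666 394.5319]]
```

Run:
```python
from h import *
import bench
print([k for k in dir(bench) if not k.startswith("__")], getattr(bench,"hold_point_z",None))
im=cv2.imread("pics/wrist0.png"); cv2.imwrite("pics/crop3.png",cv2.resize(im[90:260,230:430],None,fx=3.5,fy=3.5,interpolation=2))
```

```text
['IKError', 'calibration', 'close_job', 'get_obs', 'hold_point_z', 'snapshot'] 0.0188
```

View pics/crop3.png

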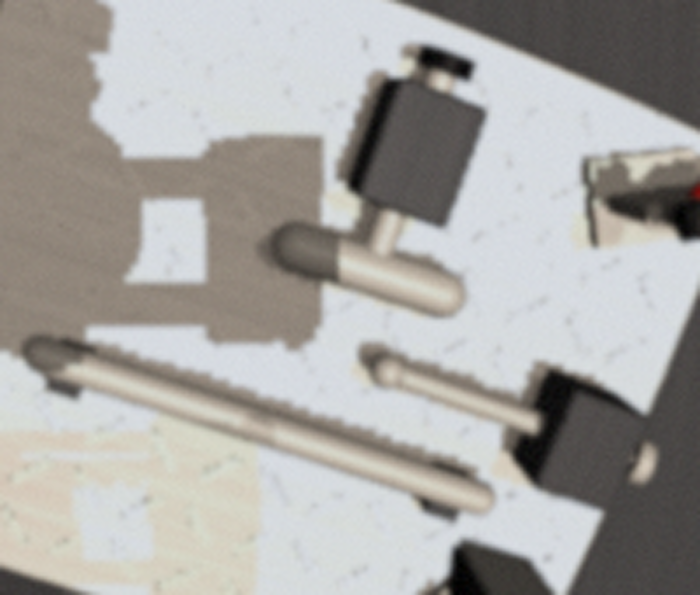

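{"op": "step_arm", "data": {
  "increments": "-4 -0.8 0 0 0 0; -4 -0.8 0 0 0 0; -4 -0.8 0 0 0 0; -4 -0.8 0 0 0 0; -4 -0.8 0 0 0 0",
  "claw": -1
}}

```text
time: 0.65
tool_pos: [0.5093, -0.2014, 0.2051]
ee_rot: [-3.141, -0.0, 1.571]
wrist_force: [0.0, 0.2, -0.7]
width: 0.0943
```

{"op": "step_arm", "data": {
  "increments": "-4 -1 0 0 0 0; -4 -1 0 0 0 0; -0.9 0 0 0 0 0.15; 0 0 0 0 0 0.15; 0 0 0 0 0 0.15"
}}

```text
time: 1.15
tool_pos: [0.4895, -0.2897, 0.2048]
ee_rot: [-3.14, -0.0, 1.113]
wrist_force: [-0.6, 0.2, -0.3]
width: 0.0938
```

{"op": "step_arm", "data": {
  "increments": "0 0 0 0 0 0.15; 0 0 0 0 0 0.15; 0 0 0 0 0 0.15; 0 0 0 0 0 0.15; 0 0 0 0 0 0.15"
}}

```text
time: 1.65
tool_pos: [0.4898, -0.2889, 0.205]
ee_rot: [-3.141, 0.001, 0.365]
wrist_force: [0.3, 0.4, 0.1]
width: 0.0938
```

{"op": "step_arm", "data": {
  "increments": "0 0 0 0 0 0.15; 0 0 0 0 0 0.15; 0 0 0 0 0 0.15; 0 0 0 0 0 0.15; 0 0 0 0 0 0.1"
}}

```text
time: 2.15
tool_pos: [0.4898, -0.2889, 0.2049]
ee_rot: [-3.141, 0.001, -0.334]
wrist_force: [0.7, -0.2, 0.4]
width: 0.0945
```

The crop shows the lane: the shoe's near end at wrist px (308,160), the screw's ball tip at about (336.5,194.5) and the stop block on the right. Now a check view above the hub.

Run:
```python
from h import *
c=np.array([.5905,.0048]);y=-.327;A=np.array([[np.cos(y),-np.sin(y)],[np.sin(y),np.cos(y)]])
import copy
o=get_obs(); s=snapshot("wrist"); cv2.imwrite("pics/w1.png",cv2.cvtColor(s,cv2.COLOR_RGB2BGR))
C=cam("wrist",o); print("proj hub",proj(C,[[.4895,-.289,.06],[.4895,-.289,.03]]))
o0=dict(tool_pos=np.array([.5495,.0001,.2043]),ee_rot=np.array([-3.1394,-.0002,1.5708])); C0=cam("wrist",o0)
print("screw tip nest",(cast(C0,[(335,194),(336.5,194.5)],.027)[:,:2]-c)@A, "shoe end",(cast(C0,[(307.7,160)],.027)[:,:2]-c)@A)
```

```text
proj hub [[281.5866 198.8242]
 [281.5931 192.0648]]
screw tip nest [[ 0.0208 -0.0007]
 [ 0.0226 -0.0007]] shoe end [[-0.0217  0.0255]]
```

View pics/w1.png

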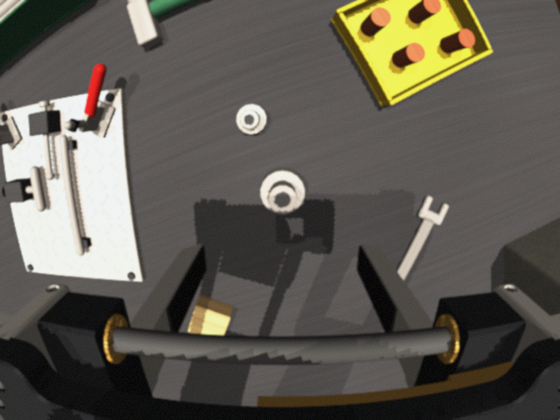

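The hub's spigot appears at (282,199), exactly where predicted; it is confirmed and the jaws are clear. Descend and grasp.

{"op": "step_arm", "data": {
  "increments": "0 0 4 0 0 -0.007; 0 0 4 0 0 0; 0 0 4 0 0 0; 0 0 3 0 0 0; 0 0 1 0 0 0"
}}

```text
time: 2.7
tool_pos: [0.4874, -0.2871, 0.0408]
ee_rot: [-3.139, 0.008, -0.321]
wrist_force: [-0.3, 0.4, -0.4]
width: 0.094
```

{"op": "step_arm", "data": {
  "increments": "0 0 1 0 0 0; 0 0 0.1 0 0 0; 0 0 0 0 0 0"
}}

```text
time: 3.0
tool_pos: [0.491, -0.2897, 0.0361]
ee_rot: [3.141, -0.003, -0.322]
wrist_force: [-0.2, -0.4, 0.4]
width: 0.0938
```

{"op": "step_arm", "data": {
  "increments": "0 0 0 0 0 0; 0 0 0 0 0 0; 0 0 0 0 0 0; 0 0 0 0 0 0; 0 0 0 0 0 0",
  "claw": 1
}}

```text
time: 3.5
tool_pos: [0.4901, -0.289, 0.0347]
ee_rot: [3.142, -0.0, -0.322]
wrist_force: [0.6, 0.4, 0.1]
width: 0.0576
```

{"op": "step_arm", "data": {
  "increments": "0 0 0 0 0 0; 0 0 0 0 0 0; 0 0 0 0 0 0; 0 0 0 0 0 0; 0 0 0 0 0 0"
}}

```text
time: 4.0
tool_pos: [0.4899, -0.2894, 0.0345]
ee_rot: [3.141, -0.0, -0.322]
wrist_force: [0.1, -0.9, -0.7]
width: 0.0296
```

{"op": "step_arm", "data": {
  "increments": "0 0 -2 0 0 0; 0 0 -3 0 0 0; 0 0 -3 0 0 0; -0.4 -2 0 0 0 0; -0.4 -3 0 0 0 0"
}}

```text
time: 4.5
tool_pos: [0.4981, -0.2396, 0.1147]
ee_rot: [3.141, -0.001, -0.325]
wrist_force: [0.3, 0.5, -5.7]
width: 0.0294
```

{"op": "step_arm", "data": {
  "increments": "-0.6 -4 0 0 0 0; -0.6 -4 0 0 0 0; -0.6 -4 0 0 0 0; -0.6 -4 0 0 0 0; -0.6 -4 0 0 0 0"
}}

```text
time: 5.0
tool_pos: [0.5321, -0.0378, 0.113]
ee_rot: [-3.142, 0.003, -0.322]
wrist_force: [0.9, -0.8, -4.1]
width: 0.0295
```

{"op": "step_arm", "data": {
  "increments": "-0.5 -3.4 0 0 0 0; -0.4 -2 0 0 0 0; 0 -1 0 0 0 0; 0 0 0 0 0 0; 0 0 0 0 0 0"
}}

```text
time: 5.5
tool_pos: [0.5445, 0.0229, 0.1138]
ee_rot: [3.14, 0.001, -0.323]
wrist_force: [0.1, 0.0, -4.8]
width: 0.0293
```

Run:
```python
from h import *
o=get_obs(); print(o["tool_pos"],o["ee_rot"],o["width"],o["wrist_force"],o["joint_positions"])
c=np.array([.5905,.0048]);y=-.327;A=np.array([[np.cos(y),-np.sin(y)],[np.sin(y),np.cos(y)]])
print("nest",(o["tool_pos"][:2]-c)@A)
s=snapshot("wrist"); cv2.imwrite("pics/w2.png",cv2.cvtColor(s,cv2.COLOR_RGB2BGR))
```

```text
[0.5445 0.0229 0.1138] [ 3.1404  0.001  -0.3226] 0.0292669887286209 [ 0.134   0.0147 -4.7765] [-0.0615  0.1131  1.5254 -0.0009  1.5044  1.832 ]
nest [-0.0494  0.0023]
```

View pics/w2.png

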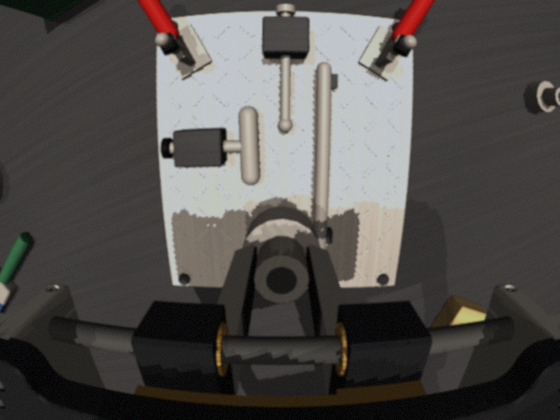

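The hub is held over the lane's open end. Screw ball is at (285,125), shoe at x≈249 between rows 107 and 184, rail at x≈323. Quick recheck of rail and shoe in this view.

Run:
```python
from h import *
o=dict(tool_pos=np.array([.5445,.0229,.1138]),ee_rot=np.array([3.1404,.001,-.3226])); C=cam("wrist",o)
c=np.array([.5905,.0048]);y=-.327;A=np.array([[np.cos(y),-np.sin(y)],[np.sin(y),np.cos(y)]])
N=lambda px,z:(cast(C,px,z)[:,:2]-c)@A
print("rail",N([(324,80),(323,150),(322,200)],.027),"ends",N([(324,64)],.027))
print("shoe axis",N([(249,115),(250,150)],.027),"ends",N([(249,106),(250,184)],.027))
print("screw tip",N([(285,131)],.027),"block top face",N([(263,16),(309,56)],.044))
print("proj corners",proj(C,[np.r_[c+A@p,.012] for p in [(-.13,.115),(-.13,-.115),(.13,.115),(.13,-.115)]]))
```

```text
rail [[ 0.0646 -0.0316]
 [ 0.0071 -0.0317]
 [-0.0354 -0.0322]] ends [[ 0.078  -0.0315]]
shoe axis [[0.0354 0.0286]
 [0.0067 0.028 ]] ends [[ 0.0428  0.0286]
 [-0.0218  0.0285]]
screw tip [[ 0.0222 -0.0005]] block top face [[ 0.1133  0.0167]
 [ 0.0811 -0.018 ]]
proj corners [[171.1695 285.4327]
 [394.6693 286.0045]
 [155.9627  17.9486]
 [412.6099  19.8365]]
```

{"op": "step_arm", "data": {
  "increments": "0 0 2 0 0 0; 0 0 2 0 0 0; 0 0 1.5 0 0 0; 0 0 0.6 0 0 0; 0 0 0.3 0 0 0"
}}

```text
time: 6.05
tool_pos: [0.5445, 0.0231, 0.0497]
ee_rot: [3.141, 0.001, -0.323]
wrist_force: [0.2, 0.1, -3.8]
width: 0.0295
```

{"op": "step_arm", "data": {
  "increments": "0 0 0.1 0 0 0; 0 0 0 0 0 0; 0 0 0 0 0 0"
}}

```text
time: 6.35
tool_pos: [0.5456, 0.0237, 0.0505]
ee_rot: [-3.141, -0.002, -0.322]
wrist_force: [0.5, -0.2, -3.9]
width: 0.0297
```

{"op": "step_arm", "data": {
  "increments": "0 0 0.1 0 0 0; 0 0 0.1 0 0 0; 0 0 0 0 0 0"
}}

```text
time: 6.65
tool_pos: [0.5448, 0.0238, 0.0475]
ee_rot: [3.142, 0.0, -0.322]
wrist_force: [-0.4, -0.3, -4.8]
width: 0.0294
```

{"op": "step_arm", "data": {
  "increments": "0 0 0.1 0 0 0; 0 0 0 0 0 0"
}}

```text
time: 6.85
tool_pos: [0.5449, 0.0237, 0.0465]
ee_rot: [-3.142, -0.0, -0.322]
wrist_force: [0.1, 0.4, -4.1]
width: 0.0294
```

{"op": "step_arm", "data": {
  "increments": "0 0 0.05 0 0 0; 0 0 0 0 0 0"
}}

```text
time: 7.05
tool_pos: [0.545, 0.0237, 0.0465]
ee_rot: [-3.142, -0.0, -0.322]
wrist_force: [-1.5, 0.1, -0.6]
width: 0.029
```

{"op": "step_arm", "data": {
  "increments": "0 0 0.05 0 0 0; 0 0 0 0 0 0"
}}

```text
time: 7.25
tool_pos: [0.545, 0.0236, 0.0465]
ee_rot: [-3.141, -0.001, -0.322]
wrist_force: [-3.0, -0.1, 3.0]
width: 0.0294
```

Contact with the plate. Release, lift, back off.

{"op": "step_arm", "data": {
  "increments": "0 0 0 0 0 0; 0 0 0 0 0 0; 0 0 0 0 0 0; 0 0 0 0 0 0; 0 0 0 0 0 0",
  "claw": -0.1
}}

```text
time: 7.75
tool_pos: [0.545, 0.0237, 0.0454]
ee_rot: [-3.142, -0.0, -0.322]
wrist_force: [0.5, 0.2, -0.6]
width: 0.0516
```

{"op": "step_arm", "data": {
  "increments": "0 0 -0.5 0 0 0; 0 0 -1.5 0 0 0; 0 0 -2 0 0 0; 0 0 -1 0 0 0; 0 0 0 0 0 0"
}}

```text
time: 8.25
tool_pos: [0.5467, 0.0236, 0.0986]
ee_rot: [-3.14, -0.006, -0.322]
wrist_force: [-0.3, 0.2, -0.4]
width: 0.0516
```

{"op": "step_arm", "data": {
  "increments": "-1 0 0 0 0 0; -1.5 0 0 0 0 0; -1.5 0 0 0 0 0; -1 0 0 0 0 0; 0 0 0 0 0 0",
  "claw": 1
}}

```text
time: 8.75
tool_pos: [0.4956, 0.0401, 0.0947]
ee_rot: [3.141, 0.002, -0.322]
wrist_force: [0.8, 0.3, 0.2]
width: 0.0151
```

{"op": "step_arm", "data": {
  "increments": "0 0 0 0 0 0; 0 0 0 0 0 0; 0 0 0 0 0 0; 0 0 0 0 0 0; 0 0 0 0 0 0"
}}

```text
time: 9.25
tool_pos: [0.4976, 0.0394, 0.0955]
ee_rot: [3.142, -0.0, -0.322]
wrist_force: [-0.8, 0.7, 0.1]
width: 0.0003
```

```bash
cat >> h.py <<'E'
c=np.array([.5905,.0048]);y=-.327;A=np.array([[np.cos(y),-np.sin(y)],[np.sin(y),np.cos(y)]])
E
python3 - <<'E'
from h import *
o=get_obs(); print(o["tool_pos"],o["ee_rot"],o["width"],o["wrist_force"])
print("nest",(o["tool_pos"][:2]-c)@A)
s=snapshot("wrist"); C=cam("wrist",o); cv2.imwrite("pics/w3.png",cv2.cvtColor(s,cv2.COLOR_RGB2BGR))
print(proj(C,[np.r_[c+A@[-.0485,.003],.072]]))
E
```

```text
[0.4976 0.0394 0.0955] [ 3.1416 -0.     -0.3224] 0.00030734837334318974 [-0.7608  0.7193  0.1226]
nest [-0.099   0.0029]
[[281.4426 169.1751]]
```

View pics/w3.png

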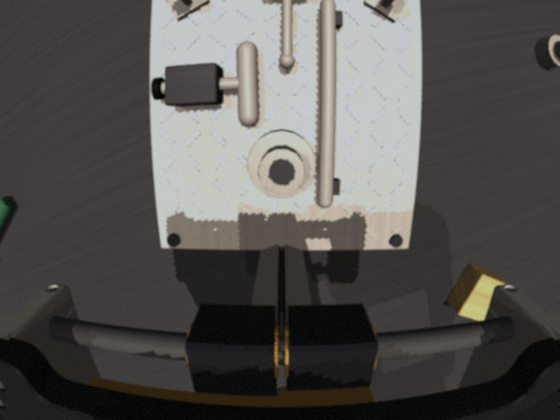

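The hub stands upright where predicted (spigot at (281,170)), clear of rail and shoe, with closed fingers behind it. Lower to push height.

{"op": "step_arm", "data": {
  "increments": "0 0.2 2 0 0 0.004; 0 0 2 0 0 0; 0 0 2 0 0 0; 0 0 1 0 0 0; 0 0 0.3 0 0 0"
}}

```text
time: 9.8
tool_pos: [0.4959, 0.0376, 0.0212]
ee_rot: [3.141, 0.002, -0.326]
wrist_force: [1.0, -0.8, 0.5]
width: 0.0004
```

{"op": "step_arm", "data": {
  "increments": "0 0 0 0 0 0; 0.4 0 0 0 0 0; 0.4 0 0 0 0 0; 0 0 0 0 0 0"
}}

```text
time: 10.2
tool_pos: [0.5058, 0.0348, 0.0235]
ee_rot: [-3.141, -0.002, -0.326]
wrist_force: [-0.0, 0.1, -0.5]
width: 0.0006
```

{"op": "step_arm", "data": {
  "increments": "0.2 0 0 0 0 0; 0.2 0 0 0 0 0; 0.2 0 0 0 0 0; 0.2 0 0 0 0 0; 0.2 0 0 0 0 0"
}}

```text
time: 10.7
tool_pos: [0.5132, 0.0322, 0.0224]
ee_rot: [3.142, 0.002, -0.326]
wrist_force: [-3.1, 0.5, 2.0]
width: 0.0006
```

{"op": "step_arm", "data": {
  "increments": "0.2 0 0 0 0 0; 0.2 0 0 0 0 0; 0.2 0 0 0 0 0; 0.2 0 0 0 0 0; 0.2 0 0 0 0 0"
}}

```text
time: 11.2
tool_pos: [0.5234, 0.0286, 0.0224]
ee_rot: [3.142, 0.0, -0.326]
wrist_force: [-2.3, 0.4, 1.3]
width: 0.0002
```

{"op": "step_arm", "data": {
  "increments": "0.1 0 0 0 0 0; 0.1 0 0 0 0 0; 0.1 0 0 0 0 0; 0.1 0 0 0 0 0; 0.1 0 0 0 0 0"
}}

```text
time: 11.7
tool_pos: [0.5265, 0.0272, 0.0224]
ee_rot: [3.141, 0.004, -0.326]
wrist_force: [-7.1, 0.6, 4.9]
width: 0.0003
```

{"op": "step_arm", "data": {
  "increments": "0.1 0 0 0 0 0; 0.1 0 0 0 0 0; 0.1 0 0 0 0 0; 0.1 0 0 0 0 0; 0.1 0 0 0 0 0"
}}

```text
time: 12.2
tool_pos: [0.5316, 0.0253, 0.0224]
ee_rot: [3.14, 0.003, -0.326]
wrist_force: [-6.0, -0.0, 3.7]
width: 0.0002
```

{"op": "step_arm", "data": {
  "increments": "0.1 0 0 0 0 0; 0.1 0 0 0 0 0; 0.1 0 0 0 0 0; 0.1 0 0 0 0 0; 0.1 0 0 0 0 0"
}}

```text
time: 12.7
tool_pos: [0.5364, 0.0237, 0.0223]
ee_rot: [3.14, 0.002, -0.326]
wrist_force: [-6.5, 0.8, 3.8]
width: 0.0005
```

{"op": "step_arm", "data": {
  "increments": "0.1 0 0 0 0 0; 0.1 0 0 0 0 0; 0.1 0 0 0 0 0; 0.1 0 0 0 0 0; 0.1 0 0 0 0 0"
}}

```text
time: 13.2
tool_pos: [0.5412, 0.0223, 0.0223]
ee_rot: [3.141, 0.002, -0.326]
wrist_force: [-5.3, 1.0, 2.9]
width: 0.0001
```

{"op": "step_arm", "data": {
  "increments": "0.1 0 0 0 0 0; 0.1 0 0 0 0 0; 0.1 0 0 0 0 0; 0.1 0 0 0 0 0"
}}

```text
time: 13.6
tool_pos: [0.5459, 0.021, 0.0224]
ee_rot: [3.141, 0.0, -0.326]
wrist_force: [-4.0, 1.3, 2.3]
width: 0.0006
```

Run:
```python
from h import *
o=get_obs(); print(o["tool_pos"],o["ee_rot"],o["wrist_force"],o["wrist_torque"])
print("nest",(o["tool_pos"][:2]-c)@A, o["wrist_force"][:2]@A)
s=snapshot("wrist"); C=cam("wrist",o); b=cv2.cvtColor(s,cv2.COLOR_RGB2BGR); cv2.imwrite("pics/w4.png",cv2.resize(b[20:250,180:400],None,fx=2.6,fy=2.6,interpolation=2))
```

```text
[0.5459 0.021  0.0224] [ 3.1415  0.0004 -0.3262] [-4.0143  1.3218  2.2516] [ 0.2269  0.8534 -0.0002]
nest [-0.0475  0.001 ] [-4.2261 -0.0376]
```

View pics/w4.png

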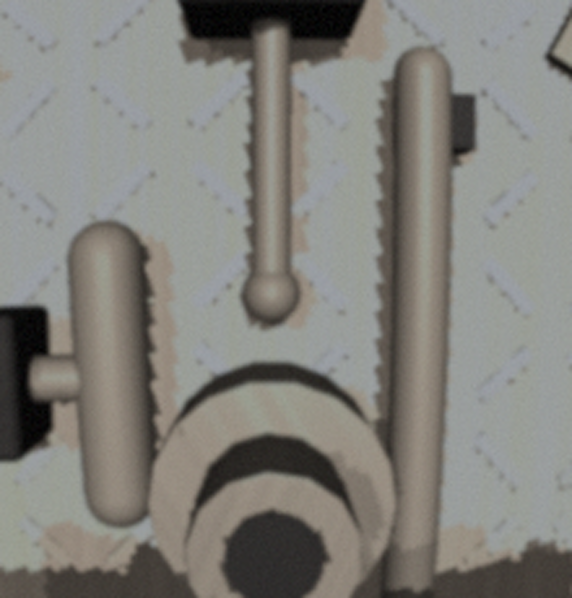

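Hub is between the shoe and rail, touching both, with the screw ball still roughly 10 mm ahead. Continue, finer.

{"op": "step_arm", "data": {
  "increments": "0.1 0 0 0 0 0; 0.1 0 0 0 0 0; 0.1 0 0 0 0 0; 0.1 0 0 0 0 0; 0.1 0 0 0 0 0"
}}

```text
time: 14.15
tool_pos: [0.5509, 0.0194, 0.0224]
ee_rot: [-3.142, 0.0, -0.326]
wrist_force: [-3.1, 0.7, 2.2]
width: 0.0004
```

{"op": "step_arm", "data": {
  "increments": "0.05 0 0 0 0 0; 0.05 0 0 0 0 0; 0.05 0 0 0 0 0; 0.05 0 0 0 0 0"
}}

```text
time: 14.55
tool_pos: [0.5527, 0.0187, 0.0224]
ee_rot: [-3.142, -0.0, -0.326]
wrist_force: [-3.6, 0.9, 0.2]
width: 0.0008
```

{"op": "step_arm", "data": {
  "increments": "0.05 0 0 0 0 0; 0.05 0 0 0 0 0"
}}

```text
time: 14.75
tool_pos: [0.5537, 0.0184, 0.0224]
ee_rot: [-3.142, 0.0, -0.326]
wrist_force: [-3.5, 0.2, -0.1]
width: 0.0004
```

{"op": "step_arm", "data": {
  "increments": "0.05 0 0 0 0 0; 0.05 0 0 0 0 0"
}}

```text
time: 14.95
tool_pos: [0.5546, 0.0181, 0.0224]
ee_rot: [-3.142, -0.0, -0.326]
wrist_force: [-3.9, 1.0, -0.8]
width: 0.0003
```

{"op": "step_arm", "data": {
  "increments": "0.05 0 0 0 0 0; 0 0 0 0 0 0"
}}

```text
time: 15.15
tool_pos: [0.5552, 0.0179, 0.0224]
ee_rot: [-3.142, -0.0, -0.326]
wrist_force: [-3.1, 0.4, -0.4]
width: 0.0004
```

{"op": "step_arm", "data": {
  "increments": "0.05 0 0 0 0 0; 0 0 0 0 0 0"
}}

```text
time: 15.35
tool_pos: [0.5553, 0.0179, 0.0224]
ee_rot: [3.142, 0.001, -0.326]
wrist_force: [-3.3, 1.1, 0.7]
width: 0.0003
```

{"op": "step_arm", "data": {
  "increments": "0.05 0 0 0 0 0; 0 0 0 0 0 0"
}}

```text
time: 15.55
tool_pos: [0.5554, 0.0178, 0.0224]
ee_rot: [3.141, 0.001, -0.326]
wrist_force: [-4.9, 1.7, 0.2]
width: 0.0004
```

{"op": "step_arm", "data": {
  "increments": "0.05 0 0 0 0 0; 0 0 0 0 0 0"
}}

```text
time: 15.75
tool_pos: [0.5555, 0.0178, 0.0224]
ee_rot: [3.141, 0.002, -0.326]
wrist_force: [-5.6, 1.7, 1.4]
width: 0.0004
```

{"op": "step_arm", "data": {
  "increments": "0.05 0 0 0 0 0; 0 0 0 0 0 0"
}}

```text
time: 15.95
tool_pos: [0.5555, 0.0178, 0.0224]
ee_rot: [3.141, 0.003, -0.326]
wrist_force: [-7.0, 1.6, 3.2]
width: 0.0007
```

{"op": "step_arm", "data": {
  "increments": "0.03 0 0 0 0 0; 0 0 0 0 0 0"
}}

```text
time: 16.15
tool_pos: [0.5556, 0.0178, 0.0224]
ee_rot: [3.141, 0.004, -0.326]
wrist_force: [-7.4, 2.4, 2.0]
width: 0.0007
```

{"op": "step_arm", "data": {
  "increments": "0.05 0 0 0 0 0; 0.05 0 0 0 0 0; 0 0 0 0 0 0"
}}

```text
time: 16.45
tool_pos: [0.5556, 0.0177, 0.0224]
ee_rot: [3.141, 0.006, -0.326]
wrist_force: [-9.9, 2.2, 4.7]
width: 0.0004
```

{"op": "step_arm", "data": {
  "increments": "0.05 0 0 0 0 0; 0.05 0 0 0 0 0; 0 0 0 0 0 0"
}}

```text
time: 16.75
tool_pos: [0.5557, 0.0177, 0.0224]
ee_rot: [3.141, 0.008, -0.326]
wrist_force: [-11.8, 3.6, 5.9]
width: 0.0005
```

{"op": "step_arm", "data": {
  "increments": "0.05 0 0 0 0 0; 0.05 0 0 0 0 0; 0 0 0 0 0 0; 0 0 0 0 0 0"
}}

```text
time: 17.15
tool_pos: [0.5558, 0.0177, 0.0224]
ee_rot: [3.141, 0.01, -0.326]
wrist_force: [-14.3, 3.8, 8.0]
width: 0.0002
```

{"op": "step_arm", "data": {
  "increments": "0.05 0 0 0 0 0; 0 0 0 0 0 0; 0 0 0 0 0 0"
}}

```text
time: 17.45
tool_pos: [0.5559, 0.0177, 0.0224]
ee_rot: [3.141, 0.011, -0.326]
wrist_force: [-14.7, 3.6, 8.2]
width: 0.001
```

{"op": "step_arm", "data": {
  "increments": "0.05 0 0 0 0 0; 0 0 0 0 0 0; 0 0 0 0 0 0"
}}

```text
time: 17.75
tool_pos: [0.5559, 0.0177, 0.0224]
ee_rot: [3.141, 0.012, -0.326]
wrist_force: [-15.5, 4.5, 9.1]
width: 0.0002
```

Run:
```python
from h import *
o=get_obs(); print("nest",(o["tool_pos"][:2]-c)@A, o["wrist_force"][:2]@A)
s=snapshot("wrist"); b=cv2.cvtColor(s,cv2.COLOR_RGB2BGR); cv2.imwrite("pics/w5.png",cv2.resize(b[20:250,180:400],None,fx=2.6,fy=2.6,interpolation=2))
```

```text
nest [-0.0369  0.0011] [-16.1592  -0.7177]
```

View pics/w5.png

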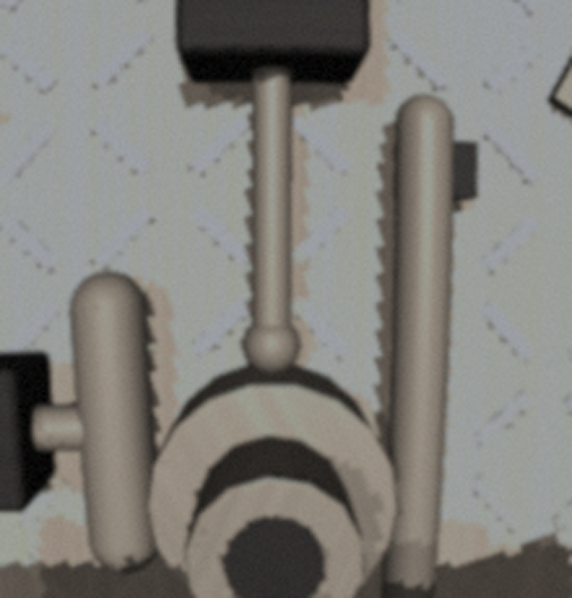

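Hub touches the screw ball, shoe and rail, with about 16 N along the lane. Back off slowly, then lift.

{"op": "step_arm", "data": {
  "increments": "-0.1 0 0 0 0 0; -0.1 0 0 0 0 0; -0.1 0 0 0 0 0; -0.1 0 0 0 0 0; -0.1 0 0 0 0 0"
}}

```text
time: 18.3
tool_pos: [0.5556, 0.0177, 0.0224]
ee_rot: [3.141, 0.001, -0.326]
wrist_force: [-4.0, 0.9, -0.5]
width: 0.0003
```

{"op": "step_arm", "data": {
  "increments": "-0.1 0 0 0 0 0; -0.1 0 0 0 0 0; -0.2 0 0 0 0 0; -0.4 0 0 0 0 0; -0.6 0 0 0 0 0"
}}

```text
time: 18.8
tool_pos: [0.5438, 0.0219, 0.0231]
ee_rot: [-3.141, -0.002, -0.326]
wrist_force: [0.2, -0.5, 0.3]
width: 0.0002
```

{"op": "step_arm", "data": {
  "increments": "-1 0 0 0 0 0; -1 0 0 0 0 0; -1 0 -1 0 0 0; 0 0 -3 0 0 0; 0 0 -3 0 0 0"
}}

```text
time: 19.3
tool_pos: [0.5131, 0.0321, 0.0933]
ee_rot: [3.141, 0.001, -0.326]
wrist_force: [0.9, -0.3, 1.0]
width: 0.0002
```

{"op": "step_arm", "data": {
  "increments": "0 0 -2 0 0 0; 0 0 0 0 0 0; 0 0 0 0 0 0"
}}

```text
time: 19.6
tool_pos: [0.5143, 0.0318, 0.1128]
ee_rot: [-3.141, -0.001, -0.326]
wrist_force: [0.1, -0.2, -0.4]
width: 0.0005
```

Run:
```python
from h import *
o=get_obs(); print(o["tool_pos"],o["wrist_force"])
s=snapshot("wrist"); C=cam("wrist",o); b=cv2.cvtColor(s,cv2.COLOR_RGB2BGR)
print("expected hub top px",proj(C,[np.r_[c+A@[-.0037,-.0005],.072]]),"screw tip",proj(C,[np.r_[c+A@[.0213,-.0005],.027]]))
p=proj(C,[np.r_[c+A@[-.0037,0],.05]])[0].astype(int); x,y0=max(p[0]-110,0),max(p[1]-110,0)
print(x,y0); cv2.imwrite("pics/w6.png",cv2.resize(b[y0:y0+200,x:x+220],None,fx=2.9,fy=2.9,interpolation=2))
```

```text
[0.5143 0.0318 0.1128] [ 0.077  -0.1738 -0.4254]
expected hub top px [[283.6935 126.0849]] screw tip [[283.3794  93.7661]]
172 15
```

View pics/w6.png

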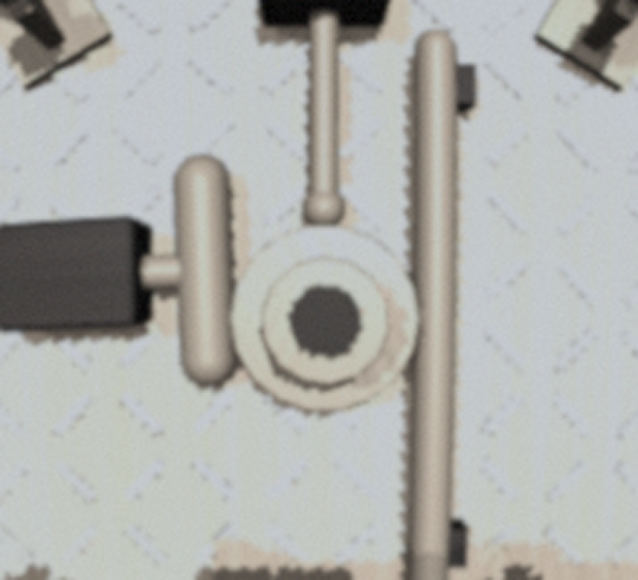

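The hub is upright, touching the shoe, rail and screw ball, and the gripper is clear. Hand in.

```bash
python3 -c "
from bench import *
print(close_job())"
```

```text
the job is handed in; nothing more can be done
None
```

I placed the larger hub upright in the open end of the lane, pushed it home and handed the job in at about 20 s. I pushed low on the flange with closed fingers until it stopped at about nest x = -4 mm. That agrees with where the cameras put the screw tip.

- **Pressing force:** it rose steadily to about 16 N along the lane at the wrist. Some of that is sliding friction, so I estimate the screw took 12–16 N. I can't measure that directly, but it is below the 25 N limit.
- **Final view:** after backing off and lifting, the wrist camera showed the hub upright and touching rail, plunger shoe and screw ball. Wrist force was about zero, so the robot was touching nothing.
- **Camera agreement:** the views differed by about 1 mm at most along the lane's width. Lightest contact at the screw can't be told apart from a gap of a fraction of a millimetre by camera, so it rests on the force reading.
- **Bystanders:** I never touched the small hub or the spray can, but I took no final picture of them.

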